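# Seat an electrode against the contact block of its check cradle

### The arm

A 6-joint arm with a two-finger parallel gripper is mounted at the origin on the work surface. World frame = base frame: x ahead of the robot, y to its left, z up, the work surface at z = 0. Lengths are in m, angles in rad, forces in N, time in s.
With the tool pointing down it reaches from about 0.375 to 0.975 m from the base axis. Payload 3.8 kg.
Tool frame: the origin (TCP) lies midway between the tips of the shut fingers; the grasp point (between the pads) lies 19 mm behind it; z points along the fingers, y is the line along which they close (so a half turn about z gives the same grasp; the last joint's range is limited). The gripper opens to 85 mm and grips with 20 to 120 N. Pads are 22 mm wide; open, the fingers measure 114 mm over their backs; the gripper's body (76 mm by 85 mm) begins 54 mm behind the grasp point. The pads swing forward as they close: fully open they stand 13 mm farther back than shut.
Start: joints at [1.109, 0.264, 1.604, -0, 1.274, -0.037], TCP at [0.278, 0.615, 0.231] pointing down, gripper open.
Joint ranges: [-2.63, 2.63], [-0.94, 2.18], [0.31, 2.57], [-1.31, 4.45], [0, 2.66], [-2.55, 2.55]. Speed limits (rad/s): [2.57, 2.57, 3.14, 3.14, 3.14, 3.14].

### API

Orientations are given as a rotation vector (axis times angle).
In Python, from workcell import bot gives the robot as it stands.
- The arm moves only by the tool step_arm, never from a script. Its argument "motion" is a list of rows, each a list of 5 numbers: the finger opening in cm, from 0 to 8.54, then the shift along the tool's x, y, z in cm, then the turn about the tool's z in degrees. In form: [[claw, dx, dy, dz, twist], ...]. A call has 1 to 20 rows; each row is the pose to reach, as a shift and turn from the pose commanded when the call began, along the tool's axes at that moment; what a row does not reach only later rows make up. A row lasts 1/10 s, in which the tool goes at most 50 mm and 8.59 degrees, less where a joint would pass 70% of its speed; a pose out of reach is approached as far as the arm can. A call with a gripper value outside its range is refused whole. The fingers move at their own pace and stop on an object; "force" is the grip in N (left out, the last holds). Time passes only in rows, so rows that repeat a pose let the fingers close. It gives the time, the measured TCP pose, the force, the opening and the grip force at its end, in the units of the state.
- bot.read_state(): the state, without advancing time (a new reading comes with each control period).
- bot.read_camera(name): name is "scene" or "top"; returns (picture, depth): 384x512x3 uint8, red, green, blue; 384x512 float32, m along the optical axis (not along the pixel's ray), 0 where there is no reading.
- bot.calibration(name): a dict with "mtx" (3x3 intrinsics, pixels), "origin" and "orientation" of the camera in the world. Camera axes: x right, y up, looking along -z (the intrinsics and any distortion apply to the point x, -y, -z); pixel columns grow to the right and rows downward; lengths in m; the calibration is good to about 2 mm. A picture is of the moment at which its call begins. calibration takes no time and is no camera call.
- bot.finish_job(): hands the job in; it is judged then, once.
The state is a dict: "time": time; "q": joint angles; "joint_vel": joint speeds; "joint_torque": joint torques, N m; "tool_pos": TCP position; "tcp_rot": TCP orientation; "wrist_force": force on the tool from outside, world axes, zero at the start; "torque": the same for the moment, N m; "width": opening from 0.0 (shut) to 1.0 (fully open); "grip_force": force on a finger pad.
Only numpy, scipy, OpenCV 4.12 (cv2) and the standard library are available. Lean on these libraries where they do the work, as an engineer would, in place of code of your own. Each camera call takes 0.05 s, during which the arm holds its last target. There are 200 camera calls.

### The job

Take the electrode off its white rest and lay it in the V-groove of the check cradle, nose towards the black contact block and at least a finger's width short of it. Then slide it along the groove until its nose presses against the block with a light but definite push, about 5 N, for a moment, and leave it lying in the groove, nose still touching. The block is held only by friction, so do not shift it or knock it, and leave the jars and the beaker alone.

Things in the scene. Friction and masses are not known exactly. Their poses are not given: they have to be found in the camera images.
- electrode: Rigid straight electrode, 160 mm long, about 70 g: round body 14 mm in diameter (back 60 mm black, rest grey), then a steel nose 8 mm in diameter, 15 mm long, with a flat end. Origin on its axis, 80 mm from either end; +x along the axis to the nose. It starts level in the rest, axis 50 mm above the bench; some 50 mm at the tail overhang freely and can be gripped from above.
- electrode_tip (a point): Centre of the flat end of the nose, 80 mm from the electrode's origin along +x.
- electrode_tail (a point): Centre of the flat tail end, 80 mm from the electrode's origin along -x.
- rest: Fixed white rest: foot plate 105 x 70 x 10 mm and two V saddles, each 10 mm long, tops 47 mm high, that hold the electrode's axis 50 mm above the bench. Origin on the bench; +x along the electrode towards its nose; the saddles stand at x = -20 and +50 mm. At the start the electrode's origin is within 6 mm of x = 0.
- cradle: Fixed check cradle: foot plate 185 x 75 x 12 mm (x from -85 to +100 mm), on it an aluminium pedestal with a straight open-topped 90 degree V-groove along x, from the open mouth at x = -90 mm towards the contact block at +x. Origin on the bench below the groove's middle line. A seated electrode has its axis at y = 0, 50 mm above the bench; the flanks' tops are 14 mm apart, 47 mm high.
- groove_mouth (a point): Point on a seated electrode's axis, over the open end of the groove (x = -90 mm in the cradle's frame, 50 mm high). The tail may overhang here, nothing is below it. With its nose less than 95 mm past this point the electrode may tip out. Sliding it along the groove takes at most about 1.5 N, so a push that grows beyond that means that it has met the block.
- block_range (a point): Point on a seated electrode's axis, 120 mm past the mouth, fixed to the cradle: the nearest place where the face of the black contact block can be. The block (14 mm thick, 42 wide, top 67 mm high, flat upright face) is clamped anew each run with its face 0 to 25 mm past this point; just where is not measured. It is held by friction, slips at about 12 N and must not shift over 2 mm.
- jar_a: Bystander: amber glass sample jar with a metal lid, 66 mm in diameter, 75 mm high, loose. Origin under its centre.
- jar_b: Bystander: clear glass sample jar with a metal lid, 66 mm in diameter, 75 mm high, loose. Origin under its centre.
- beaker: Bystander: empty glass beaker, 68 mm in diameter, 85 mm high, loose. Origin under its centre.
Mind the look-alikes: they are no part of the job. Of the things like the cradle, leave any that is blue; of the rest the larger one is meant. Leave any turquoise look-alike of the electrode alone.

How it is judged:
By the outcome, as a careful person would: the job done as asked, in the order asked, and still so for the second after the job is handed in, with the robot touching nothing.
It also fails if it takes over 61 s, if anything falls off the work surface, if the arm or the gripper's body presses on something with over 40 N, if the wrist force passes 120 N, or if a joint passes its speed limit or range.

## Working session

There is one attempt and no reset: what is moved stays moved. The work goes in short steps, Python scripts to look and compute and a tool call to move; the robot and the scene stay as the last step left them, time stands still between calls to the robot, and variables do not carry over. Pictures are saved under pics/ and viewed, at most 10 in all, crops included, and the job is handed in when it is done.

Besides the shell and the picture viewer there is one more tool, called after ">>>" by a JSON object that holds its "op" and its "data", one argument or row to a line. step_arm: Moves the arm, as the interface text tells. Its arguments: {"type":"object","properties":{"motion":{"type":"array","items":{"type":"array","items":{"type":"number"}}},"force":{"type":"number"}},"required":["motion"]}

```bash
mkdir -p pics; cat > h.py <<'E'
import numpy as np, cv2
from scipy.spatial.transform import Rotation as R
from workcell import bot
def cal(n):
    c=bot.calibration(n); o=np.array(c["orientation"],float)
    M=R.from_rotvec(o).as_matrix() if o.size==3 else (o if o.shape==(3,3) else None)
    return np.array(c["mtx"]),np.array(c["origin"]),M,c
def ray(n,u,v):
    K,o,M,_=cal(n); d=np.linalg.inv(K)@[u,v,1]; return o,M@[d[0],-d[1],-d[2]]
def atz(n,u,v,z):
    o,d=ray(n,u,v); return o+d*(z-o[2])/d[2]
def atd(n,u,v,dep):
    o,d=ray(n,u,v); return o+d*dep
E
python3 - <<'E'
from h import *
for n in("scene","top"):
    p,d=bot.read_camera(n); np.savez(f"pics/{n}0.npz",p=p,d=d)
    cv2.imwrite(f"pics/{n}0.png",cv2.resize(p[:,:,::-1],(800,600),interpolation=cv2.INTER_CUBIC)); print(bot.calibration(n))
print(bot.read_state())
E
```

```text
{'mtx': array([[417.5125147 ,   0.        , 256.69684155],
       [  0.        , 417.5125147 , 192.29781075],
       [  0.        ,   0.        ,   1.        ]]), 'origin': array([1.1927882 , 0.44449471, 0.88530752]), 'orientation': array([0.44376326, 0.82730852, 2.08581536])}
{'mtx': array([[421.18174568,   0.        , 258.17548987],
       [  0.        , 421.18174568, 190.76198283],
       [  0.        ,   0.        ,   1.        ]]), 'origin': array([ 0.4638851 , -0.01652014,  1.28646036]), 'orientation': array([ 0.03968787, -0.05002813, -1.55061549])}
{'time': 0.1, 'q': array([ 1.10907877e+00,  2.64749137e-01,  1.60523325e+00,  1.08338773e-05,
        1.27370054e+00, -3.69027404e-02]), 'joint_vel': array([-0.00042552,  0.0008198 , -0.00468912, -0.00212617,  0.00012692,
       -0.00112301]), 'joint_torque': array([-9.66112361e-05, -5.16706145e+01, -3.68589377e+01, -6.12761733e-05,
        6.22424457e-03,  1.35205451e-05]), 'tool_pos': array([0.27790926, 0.61441286, 0.23004072]), 'tcp_rot': array([-0.66218483, -3.07047264,  0.00317733]), 'wrist_force': array([ 0.01613477, -0.87794581,  0.54243882]), 'torque': array([ 0.00591876,  0.04634584, -0.01861276]), 'grip_force': 0.0, 'width': 0.9975831629391604}
```

View pics/top0.png

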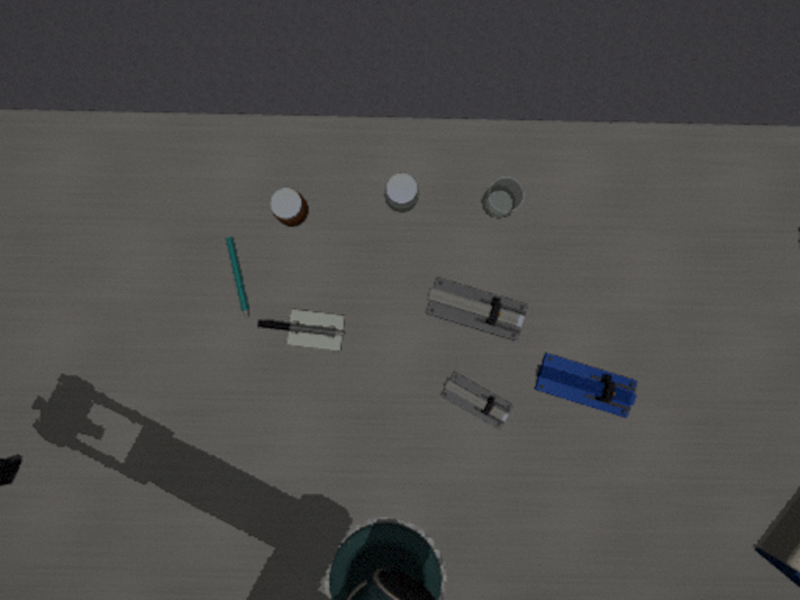

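View pics/scene0.png

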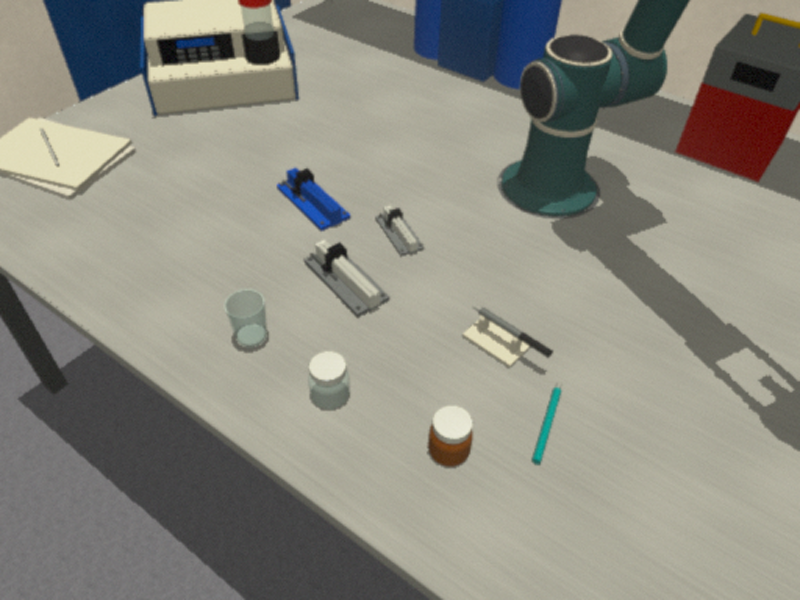

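```bash
python3 - <<'E'
from h import *
p=np.load("pics/top0.npz")["p"]; p=np.clip(p.astype(float)*1.8,0,255).astype(np.uint8)
a=cv2.resize(p[190:235,155:230,::-1],None,fx=8,fy=8,interpolation=cv2.INTER_CUBIC) # 600x360
b=cv2.resize(p[172:222,268:343,::-1],None,fx=8,fy=8,interpolation=cv2.INTER_CUBIC) # 600x400
b=b[:240] if 0 else b
cv2.imwrite("pics/a.png",a[:, :]); cv2.imwrite("pics/b.png",b)
E
```

```text
(no output)
```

View pics/a.png

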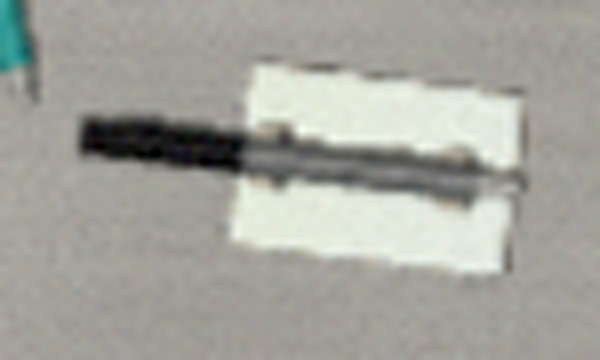

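View pics/b.png

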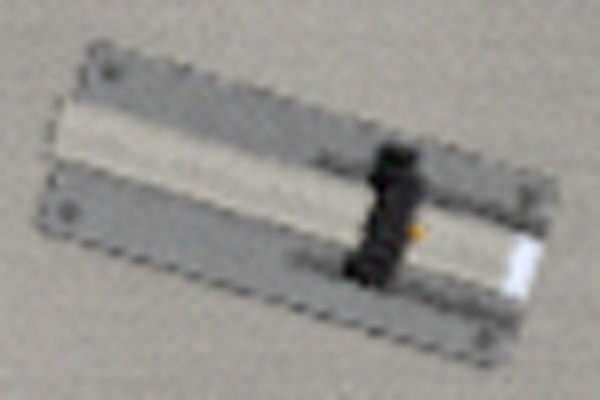

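The pictures show the following:
- **Electrode:** in crop a, the black/grey electrode lies on the white rest, tail at (81,136) and nose at (521,182). The turquoise rod at the left is the look-alike.
- **Cradles:** there are three in the top view: large grey (478,308), small grey (476,400) and blue (585,385). The large grey one is meant, because it is not blue and is the larger of the other two. Crop b confirms this.
- **Chosen cradle:** in crop b its plate corners are at (92,42), (40,230), (497,366) and (556,180). The groove mouth is on the left at about (58,129).

```bash
python3 - <<'E'
from h import *
def P(x,y,ox,oy,z): return atz("top",(x+.5)/8-.5+ox,(y+.5)/8-.5+oy,z)
t=P(81,136,155,190,.05); n=P(521,182,155,190,.05); print("tail",t,"nose",n,"len",np.linalg.norm(n-t),"ang",np.degrees(np.arctan2(*(n-t)[1::-1])))
r=[P(*c,155,190,.01) for c in((253,64),(232,240),(503,272),(523,97))]
print("rest", np.mean(r,0), [np.linalg.norm(r[i]-r[i-1]) for i in range(4)], np.degrees(np.arctan2(*((r[3]+r[2]-r[0]-r[1])[1::-1]))))
c=[P(*k,268,172,.012) for k in((92,42),(40,230),(497,366),(556,180))]
L=(c[0]+c[1])/2;Rr=(c[2]+c[3])/2; d=Rr-L; ln=np.linalg.norm(d); d/=ln
print("plate sizes",[np.linalg.norm(c[i]-c[i-1]) for i in range(4)],"ang",np.degrees(np.arctan2(d[1],d[0])),"mid",(L+Rr)/2)
org=(L+Rr)/2-d*.0075; print("cradle origin",org,"mouth",org-.09*d)
m=P(58,129,268,172,.047); e=P(525,269,268,172,.047); print("mouth by ped",m,"end",e,np.linalg.norm(e-m),np.degrees(np.arctan2(*((e-m)[1::-1]))))
f=[P(*k,268,172,.067) for k in((377,147),(346,270))]; F=sum(f)/2; print("block face past mouth",(F-org)@d+.09, np.linalg.norm(f[0]-f[1]))
z=np.load("pics/top0.npz")["d"]
for nm,u,v in(("ped",268+120/8,172+145/8),("elec",155+350/8,190+168/8)): print(nm,atd("top",u,v,z[int(round(v)),int(round(u))]))
s=bot.read_state(); print(R.from_rotvec(s["tcp_rot"]).as_matrix().round(3))
E
```

```text
tail [0.48304027 0.2489411  0.05      ] nose [0.46936983 0.08752787 0.05      ] len 0.1619910879940123 ang -94.84095261208262
rest [0.47372944 0.14513292 0.01      ] [np.float64(0.10299448537228124), np.float64(0.06688665182142046), np.float64(0.10301110516059042), np.float64(0.0664687462871758)] -95.72253335194276
plate sizes [np.float64(0.18351164718273472), np.float64(0.0741354043329313), np.float64(0.18015753869713524), np.float64(0.07408190204424016)] ang -105.4631438945845 mid [ 0.52059774 -0.16521203  0.012     ]
cradle origin [ 0.52259738 -0.15798351  0.012     ] mouth [ 0.54659304 -0.07124132  0.012     ]
mouth by ped [ 0.54508387 -0.07289944  0.047     ] end [ 0.49687059 -0.24576446  0.047     ] 0.17946262965892434 -105.584161413935
block face past mouth 0.11511787757736436 0.04610240708950516
ped [ 0.53878788 -0.09763231  0.03994202]
elec [0.471969   0.14806864 0.0562894 ]
[[-0.911  0.412 -0.001]
 [ 0.412  0.911 -0.002]
 [ 0.    -0.002 -1.   ]]
```

>>> {"op": "step_arm", "data": {
  "motion": [
    [6,-8.7,-7.0,1,17],
    [6,-8.7,-7.0,1,17],
    [6,-17.5,-14,3,35],
    [6,-17.5,-14,3,35],
    [6,-26.2,-21,6,53],
    [6,-26.2,-21,6,53],
    [6,-34.9,-28,9,71],
    [6,-34.9,-28,10,71],
    [6,-34.9,-28,10,71],
    [6,-34.9,-28,10,71],
    [6,-34.9,-28,10,71],
    [6,-34.9,-28,10,71],
    [6,-34.9,-28,10,71]
  ],
  "force": 60
}}

```text
time: 1.4
tool_pos: [0.4807, 0.2176, 0.132]
tcp_rot: [-2.321, -2.118, -0.002]
wrist_force: [0.2, -0.1, -0.1]
width: 0.701
grip_force: 0.0
```

```bash
python3 - <<'E'
from h import *
s=bot.read_state(); M=R.from_rotvec(s["tcp_rot"]).as_matrix(); print(s["tool_pos"],s["time"],s["wrist_force"],s["q"].round(2));print(M.round(3))
d=np.array([.4805,.2150,.031])-s["tool_pos"]; print("shift cm",(M.T@d*100).round(2),"yaw y",np.degrees(np.arctan2(M[1,1],M[0,1])))
p,_=bot.read_camera("scene"); cv2.imwrite("pics/s1.png",cv2.resize(p[150:300,220:400,::-1],(720,600),interpolation=cv2.INTER_CUBIC))
E
```

```text
[0.48070489 0.21755626 0.13198289] 1.4 [ 0.17958009 -0.10304832 -0.11677289] [0.38 0.07 2.02 0.   1.05 0.47]
[[ 0.091  0.996  0.001]
 [ 0.996 -0.091  0.001]
 [ 0.001  0.001 -1.   ]]
shift cm [-2.70e-01 -1.00e-02  1.01e+01] yaw y -5.235524623557896
```

View pics/s1.png

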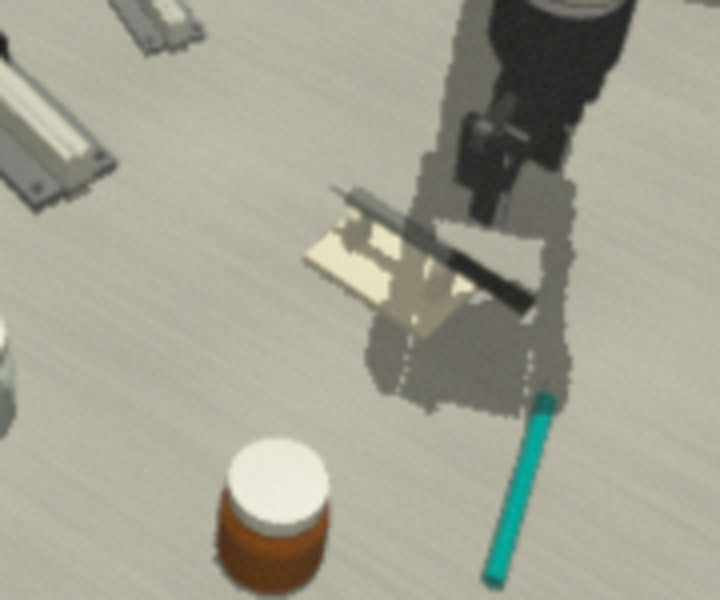

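The scene view shows the gripper straddling the black tail, which lies around (490,285). The jar and the turquoise rod are clear of it. Next I descend and grip.

>>> {"op": "step_arm", "data": {
  "motion": [
    [6,-0.2,0,3,0],
    [6,-0.2,0,6,0],
    [6,-0.2,0,8.5,0],
    [6,-0.2,0,9.5,0],
    [6,-0.2,0,10.1,0],
    [6,-0.2,0,10.1,0],
    [6,-0.2,0,10.1,0],
    [0.8,-0.2,0,10.1,0],
    [0.8,-0.2,0,10.1,0],
    [0.8,-0.2,0,10.1,0],
    [0.8,-0.2,0,10.1,0],
    [0.8,-0.2,0,10.1,0],
    [0.8,-0.2,0,10.1,0],
    [0.8,-0.2,0,10.1,0]
  ],
  "force": 60
}}

```text
time: 2.85
tool_pos: [0.4805, 0.2141, 0.0306]
tcp_rot: [-2.322, -2.115, 0.0]
wrist_force: [-2.1, 0.8, 4.9]
width: 0.145
grip_force: 58.5
```

>>> {"op": "step_arm", "data": {
  "motion": [
    [0.8,0,0,-1,0],
    [0.8,0,0,-3,0],
    [0.8,0,0,-6,0],
    [0.8,0,0,-9,0],
    [0.8,0,0,-11,0],
    [0.8,0,0,-11,0],
    [0.8,0,0,-11,0],
    [0.8,0,0,-11,0]
  ]
}}

```text
time: 3.65
tool_pos: [0.4794, 0.2135, 0.1385]
tcp_rot: [-2.322, -2.115, 0.004]
wrist_force: [-0.2, -0.3, -1.1]
width: 0.142
grip_force: 58.4
```

```bash
python3 - <<'E'
from h import *
s=bot.read_state(); print(s)
p,d=bot.read_camera("scene"); np.savez("pics/s2.npz",p=p,d=d); cv2.imwrite("pics/s2.png",cv2.resize(p[110:260,200:380,::-1],(720,600),interpolation=cv2.INTER_CUBIC))
E
```

```text
{'time': 3.65, 'q': array([ 3.71601093e-01,  6.09349101e-02,  2.01782703e+00, -7.35612499e-05,
        1.06563092e+00,  4.64833420e-01]), 'joint_vel': array([ 0.00022535,  0.00982647,  0.00632162, -0.00012752,  0.00294069,
       -0.0001925 ]), 'joint_torque': array([-5.61289213e-03, -3.82935011e+01, -3.47767460e+01, -2.88319867e-02,
       -2.71948107e-02, -7.72144031e-04]), 'tool_pos': array([0.4794203 , 0.21353306, 0.13852778]), 'tcp_rot': array([-2.32180728, -2.11491377,  0.0041404 ]), 'wrist_force': array([-0.1687049 , -0.32622636, -1.09436596]), 'torque': array([ 0.06015082, -0.04305206,  0.01588903]), 'grip_force': 58.43831241130829, 'width': 0.14167852234357053}
```

View pics/s2.png

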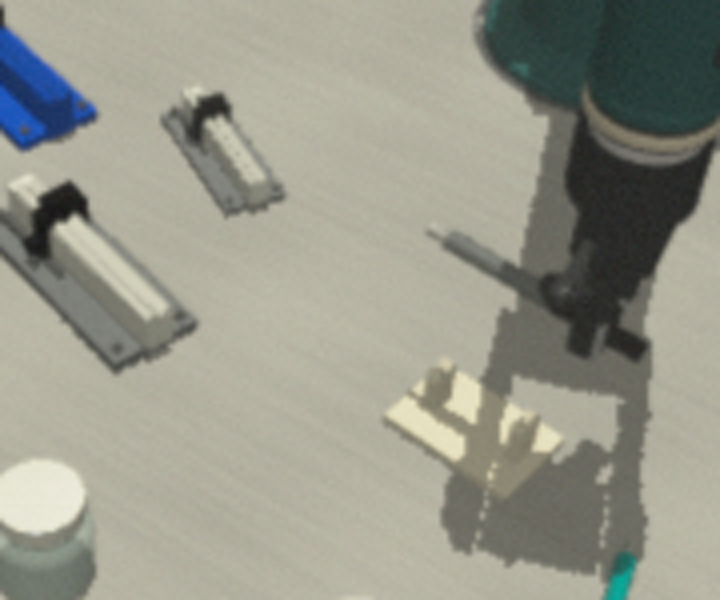

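The electrode is held level, with its nose at crop (430,229). Next I carry it over the cradle.

>>> {"op": "step_arm", "data": {
  "motion": [
    [0.8,-3,1.1,0,2],
    [0.8,-7,2.7,0,4],
    [0.8,-11,4.2,0,6],
    [0.8,-15,5.7,0,8],
    [0.8,-19,7.2,0,10.3],
    [0.8,-23,8.8,0,10.3],
    [0.8,-25,9.6,1,10.3],
    [0.8,-25.4,9.7,2,10.3],
    [0.8,-25.4,9.7,3,10.3],
    [0.8,-25.4,9.7,3,10.3],
    [0.8,-25.4,9.7,3,10.3],
    [0.8,-25.4,9.7,3,10.3],
    [0.8,-25.4,9.7,3,10.3],
    [0.8,-25.4,9.7,3,10.3]
  ]
}}

```text
time: 5.1
tool_pos: [0.5539, -0.0474, 0.111]
tcp_rot: [2.502, 1.899, 0.001]
wrist_force: [0.5, -0.0, -0.9]
width: 0.144
grip_force: 58.5
```

```bash
python3 - <<'E'
from h import *
s=bot.read_state(); print(s["tool_pos"],s["wrist_force"]); M=R.from_rotvec(s["tcp_rot"]).as_matrix(); print(M.round(3))
p,d=bot.read_camera("top"); np.savez("pics/t3.npz",p=p,d=d); p=np.clip(p.astype(float)*1.8,0,255).astype(np.uint8)
t=cv2.resize(p[172:222,263:343,::-1],None,fx=9,fy=6 and 9,interpolation=cv2.INTER_CUBIC)[:, :]
p,d=bot.read_camera("scene"); np.savez("pics/s3.npz",p=p,d=d)
cv2.imwrite("pics/s3.png",cv2.resize(p[125:225,180:280,::-1],None,fx=6,fy=6,interpolation=cv2.INTER_CUBIC)); cv2.imwrite("pics/t3.png",t)
E
```

```text
[ 0.55394888 -0.0473832   0.11098338] [ 0.48323946 -0.0455786  -0.93516564]
[[ 0.269  0.963  0.001]
 [ 0.963 -0.269 -0.   ]
 [ 0.     0.001 -1.   ]]
```

View pics/t3.png

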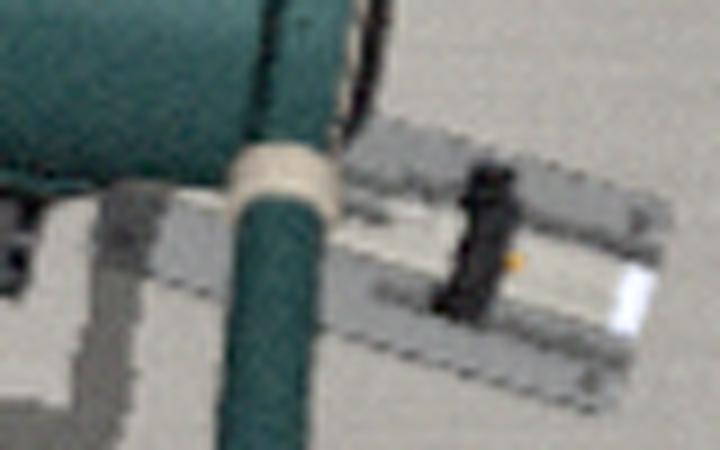

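View pics/s3.png

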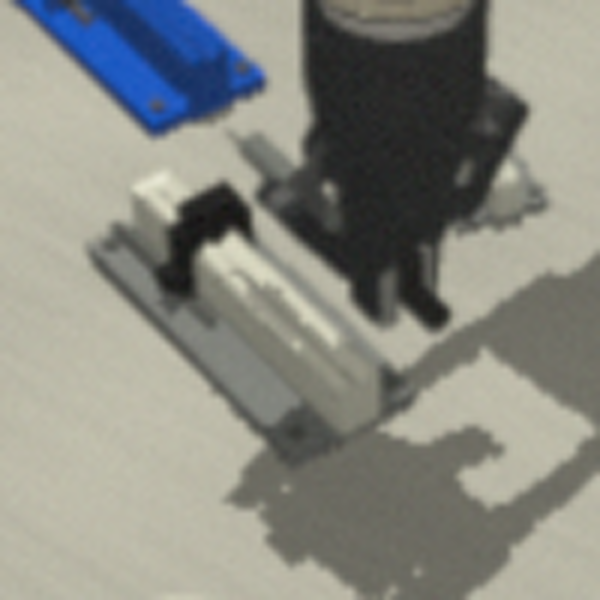

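Scene crop: the electrode's nose is at (232,133), above the cradle and beside the groove line as perspective requires. The block is at (215,215) and the mouth at (360,400). The arm hides the nose from the top camera, so I'll use the depth clouds for the relative position.

```bash
python3 - <<'E'
from h import *
a=np.radians(-105.5); d=np.array([np.cos(a),np.sin(a),0]); l=np.array([-d[1],d[0],0]); m0=np.array([.5458,-.0721,0])
def cloud(n,f):
    z=np.load(f); D=z["d"]; v,u=np.mgrid[:384,:512]; K,o,M,_=cal(n)
    r=np.stack([(u-K[0,2])/K[0,0],-(v-K[1,2])/K[1,1],-np.ones_like(u,float)],-1)
    P=o+(r*D[...,None])@M.T; P=P[D>0]; C=z["p"][D>0].astype(int); q=P-m0
    return np.stack([q@d,q@l,P[:,2]],1),C
pc=lambda x:np.percentile(x,[0,3,10,50,90,97,100]).round(4)
for n,f in(("top","pics/top0.npz"),("scene","pics/scene0.npz"),("scene","pics/s3.npz")):
    c,C=cloud(n,f); near=(c[:,0]>-.03)&(c[:,0]<.21)&(abs(c[:,1])<.03)
    print(f)
    if "s3" not in f:
        b=c[near&(c[:,2]>.059)&(C.max(1)<90)]; print(" block",len(b)); print(pc(b[:,0]),pc(b[:,1]),pc(b[:,2]),sep="\n")
        g=c[near&(c[:,2]>.030)&(c[:,2]<.06)&(c[:,0]<.1)]; print(" ped"); print(pc(g[:,0]),pc(g[:,1]),pc(g[:,2]),sep="\n")
        h=g[g[:,2]>.04]
        for x0 in(0.01,.05,.09):
            k=h[abs(h[:,0]-x0)<.01]; print("  x",x0,"y mid",pc(k[:,1])[[0,3,6]])
    else:
        k=c[(c[:,2]>.115)&(c[:,2]<.15)&(abs(c[:,1])<.02)&(c[:,0]>.02)&(c[:,0]<.15)]
        for x0 in np.arange(.03,.12,.01):
            j=k[abs(k[:,0]-x0)<.005]
            if len(j): print(x0.round(2),len(j),np.median(j,0).round(4),j[:,2].max().round(4))
K=atz("scene",218.25,146.75,.130); q=K-m0; print("tip@.13",K,q@d,q@l)
s=bot.read_state()["tool_pos"]-m0; print("tool",s@d,s@l)
E
```

```text
pics/top0.npz
 block 53
[0.1203 0.1206 0.1212 0.127  0.1327 0.1335 0.1339]
[-0.0139 -0.0128 -0.0112  0.0001  0.0128  0.015   0.0158]
[0.0601 0.0626 0.0643 0.0669 0.0701 0.0722 0.0731]
 ped
[0.0001 0.0028 0.0102 0.0495 0.0898 0.0967 0.0994]
[-0.0101 -0.0095 -0.0081  0.0011  0.0101  0.0119  0.0126]
[0.0324 0.0393 0.0412 0.0448 0.0484 0.05   0.0522]
  x 0.01 y mid [-0.0095  0.0019  0.0126]
  x 0.05 y mid [-0.0093  0.0018  0.0126]
  x 0.09 y mid [-0.0101  0.0016  0.0123]
pics/scene0.npz
 block 43
[0.117  0.1176 0.1188 0.1235 0.1305 0.1325 0.133 ]
[-0.0145 -0.0129 -0.0099  0.0012  0.0135  0.0157  0.0167]
[0.0595 0.0602 0.0618 0.0645 0.0661 0.0671 0.0679]
 ped
[-0.0022 -0.0006  0.0028  0.0437  0.0888  0.096   0.099 ]
[-0.0108 -0.0073 -0.0056  0.0038  0.0121  0.0131  0.014 ]
[0.0302 0.0319 0.034  0.0408 0.0454 0.0466 0.0492]
  x 0.01 y mid [-0.01   -0.0008  0.0117]
  x 0.05 y mid [-0.007  -0.0004  0.0112]
  x 0.09 y mid [-0.0075 -0.0001  0.0121]
pics/s3.npz
0.03 1 [ 0.0266 -0.0013  0.1345] 0.1345
0.05 4 [0.0541 0.0042 0.1322] 0.1335
0.06 14 [0.0608 0.0029 0.1333] 0.136
0.07 12 [0.0703 0.0032 0.1326] 0.1354
0.08 16 [0.0797 0.0038 0.1333] 0.1358
0.09 4 [ 0.0923 -0.0006  0.1308] 0.1314
0.1 6 [0.097  0.0008 0.1305] 0.1314
tip@.13 [ 0.52356486 -0.16490652  0.13      ] 0.09537326907971286 0.0033750088838894465
tool -0.025741565666015265 0.0011891668110828382
```

>>> {"op": "step_arm", "data": {
  "motion": [
    [0.8,0,0.05,2,0],
    [0.8,0,0.05,4.5,0],
    [0.8,0,0.05,6.3,0],
    [0.8,0,0.05,7,0],
    [0.8,0,0.05,7.3,0],
    [0.8,0,0.05,7.5,0],
    [0.8,0,0.05,7.7,0],
    [0.8,0,0.05,7.8,0],
    [0.8,0,0.05,7.8,0],
    [0.8,0,0.05,7.8,0]
  ]
}}

```text
time: 6.2
tool_pos: [0.5543, -0.048, 0.0327]
tcp_rot: [2.503, 1.898, 0.001]
wrist_force: [-0.1, 0.0, -0.4]
width: 0.143
grip_force: 58.5
```

>>> {"op": "step_arm", "data": {
  "motion": [
    [0.8,0,0,0.1,0],
    [0.8,0,0,0.2,0],
    [0.8,0,0,0.2,0],
    [0.8,0,0,0.2,0]
  ]
}}

```text
time: 6.6
tool_pos: [0.5543, -0.048, 0.0308]
tcp_rot: [2.503, 1.898, 0.001]
wrist_force: [-1.4, 0.9, 5.0]
width: 0.143
grip_force: 59.0
```

>>> {"op": "step_arm", "data": {
  "motion": [
    [2,0,0,0,0],
    [3,0,0,0,0],
    [4,0,0,0,0],
    [4,0,0,0,0],
    [4,0,0,0,0],
    [4,0,0,-2,0],
    [4,0,0,-5,0],
    [4,3,0,-9,0],
    [4,7,0,-11,0],
    [4,12,0,-11,0],
    [4,17,0,-11,0],
    [0,20,0,-11,0],
    [0,20,0,-11,0],
    [0,20,0,-11,0]
  ]
}}

```text
time: 8.0
tool_pos: [0.6076, 0.1451, 0.1399]
tcp_rot: [2.501, 1.901, -0.002]
wrist_force: [-0.3, -1.1, 0.1]
width: 0.004
grip_force: 0.0
```

```bash
python3 - <<'E'
from h import *
s=bot.read_state(); print(s["tool_pos"],s["width"],s["wrist_force"]); 
p,d=bot.read_camera("top"); np.savez("pics/t4.npz",p=p,d=d); p=np.clip(p.astype(float)*1.8,0,255).astype(np.uint8)
t=cv2.resize(p[172:222,258:333,::-1],None,fx=8,fy=8,interpolation=cv2.INTER_CUBIC)
q,d=bot.read_camera("scene"); np.savez("pics/s4.npz",p=q,d=d)
s=cv2.resize(q[145:205,190:265,::-1],None,fx=8,fy=8,interpolation=cv2.INTER_CUBIC)[:200]
s=cv2.resize(q[145:210,190:265,::-1],(230,200),interpolation=cv2.INTER_CUBIC)
o=np.zeros((600,600,3),np.uint8); o[:400]=t; o[400:,:230]=s; cv2.imwrite("pics/t4.png",o)
E
```

```text
[0.60761986 0.1450505  0.13985022] 0.004054954940616152 [-0.29394595 -1.10814188  0.12715224]
```

View pics/t4.png

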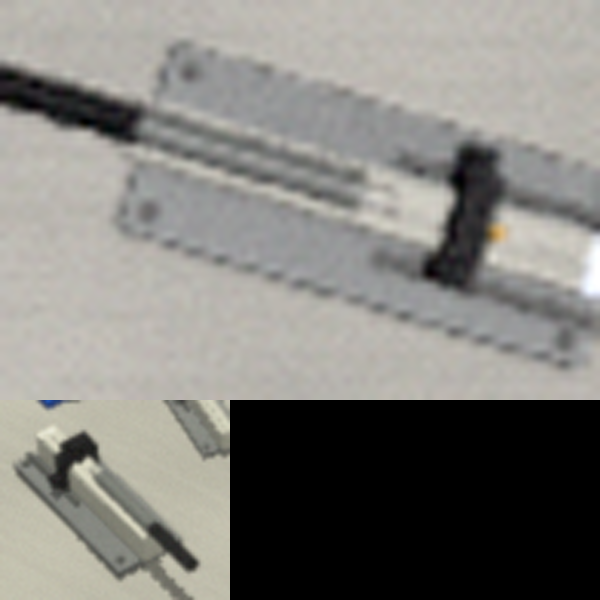

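The electrode lies in the groove with its nose at about (397,200). The block's front face is near (450,215), so the gap is about 18 mm. Next I work out the approach for pushing its tail.

```bash
python3 - <<'E'
from h import *
a=np.radians(-105.5); d=np.array([np.cos(a),np.sin(a),0]); l=np.array([-d[1],d[0],0]); m0=np.array([.5458,-.0721,0])
P=lambda x,y,z=.05: atz("top",(x+.5)/8-.5+258,(y+.5)/8-.5+172,z)-m0
for nm,x,y in(("bw",138,122),("bodyend",362,190),("tip",397,200)): q=P(x,y); print(nm,q@d,q@l)
for x,y in((460,150),(428,272)): q=P(x,y,.067); print("face",q@d,q@l)
s=bot.read_state(); M=R.from_rotvec(s["tcp_rot"]).as_matrix()
t=m0-.085*d+.0012*l+[0,0,.040]; print("shift",M.T@(t-s["tool_pos"])*100)
E
```

```text
bw 0.00015038722731133505 0.0017720122336841381
bodyend 0.0861825603568654 0.001344561519401516
tip 0.09955024448601298 0.0014985954098965248
face 0.11459265768952573 0.024175370922187293
face 0.11580730567083648 -0.021649397599068605
shift [-1.39229700e+01 -1.19815790e-03  9.99696046e+00]
```

>>> {"op": "step_arm", "data": {
  "motion": [
    [0,-4,0,0,0],
    [0,-8,0,0,0],
    [0,-12,0,0,0],
    [0,-13.2,0,2,0],
    [0,-13.2,0,5,0],
    [0,-13.2,0,8,0],
    [0,-13.2,0,10,0],
    [0,-13.2,0,10,0],
    [0,-13.2,0,10,0],
    [0,-13.2,0,10,0],
    [0,-13.2,0,10,0]
  ]
}}

```text
time: 9.2
tool_pos: [0.5738, 0.0172, 0.0421]
tcp_rot: [2.502, 1.897, 0.004]
wrist_force: [0.3, 0.3, 0.6]
width: 0.002
grip_force: 0.0
```

>>> {"op": "step_arm", "data": {
  "motion": [
    [0,-0.4,0,0,0],
    [0,-0.8,0,0,0],
    [0,-1.1,0,0,0],
    [0,-1.4,0,0,0],
    [0,-1.7,0,0,0],
    [0,-2.0,0,0,0],
    [0,-2.3,0,0,0],
    [0,-2.3,0,0,0],
    [0,-2.3,0,0,0]
  ]
}}

```text
time: 10.1
tool_pos: [0.5661, -0.0047, 0.0403]
tcp_rot: [-2.503, -1.898, -0.0]
wrist_force: [-0.1, -0.1, 0.6]
width: -0.007
grip_force: 0.0
```

>>> {"op": "step_arm", "data": {
  "motion": [
    [0,-0.2,0,0,0],
    [0,-0.4,0,0,0],
    [0,-0.6,0,0,0],
    [0,-0.8,0,0,0],
    [0,-1.0,0,0,0]
  ]
}}

```text
time: 10.6
tool_pos: [0.5634, -0.0144, 0.0403]
tcp_rot: [-2.503, -1.898, -0.0]
wrist_force: [-0.4, -0.2, -0.7]
width: 0.0
grip_force: 0.4
```

>>> {"op": "step_arm", "data": {
  "motion": [
    [0,-0.1,0,0,0],
    [0,-0.2,0,0,0],
    [0,-0.3,0,0,0]
  ]
}}

```text
time: 10.9
tool_pos: [0.5626, -0.0172, 0.0403]
tcp_rot: [2.503, 1.899, 0.0]
wrist_force: [0.8, 0.5, 0.1]
width: 0.0
grip_force: 0.4
```

>>> {"op": "step_arm", "data": {
  "motion": [
    [0,-0.05,0,0,0],
    [0,-0.1,0,0,0],
    [0,-0.1,0,0,0]
  ]
}}

```text
time: 11.2
tool_pos: [0.5623, -0.0182, 0.0403]
tcp_rot: [2.503, 1.899, -0.0]
wrist_force: [0.3, 0.1, 1.5]
width: 0.005
grip_force: 0.3
```

>>> {"op": "step_arm", "data": {
  "motion": [
    [0,-0.05,0,0,0],
    [0,-0.1,0,0,0],
    [0,-0.1,0,0,0]
  ]
}}

```text
time: 11.5
tool_pos: [0.5621, -0.0191, 0.0403]
tcp_rot: [2.503, 1.899, -0.0]
wrist_force: [0.7, 1.5, -0.4]
width: -0.001
grip_force: 0.4
```

>>> {"op": "step_arm", "data": {
  "motion": [
    [0,-0.05,0,0,0],
    [0,-0.1,0,0,0]
  ]
}}

```text
time: 11.7
tool_pos: [0.5618, -0.0201, 0.0403]
tcp_rot: [-2.503, -1.899, -0.0]
wrist_force: [0.4, 0.8, 0.1]
width: -0.006
grip_force: 0.5
```

>>> {"op": "step_arm", "data": {
  "motion": [
    [0,-0.05,0,0,0],
    [0,-0.05,0,0,0]
  ]
}}

```text
time: 11.9
tool_pos: [0.5617, -0.0206, 0.0403]
tcp_rot: [2.503, 1.899, -0.0]
wrist_force: [0.2, 0.2, 0.4]
width: -0.001
grip_force: 0.4
```

>>> {"op": "step_arm", "data": {
  "motion": [
    [0,-0.05,0,0,0],
    [0,-0.05,0,0,0]
  ]
}}

```text
time: 12.1
tool_pos: [0.5615, -0.0211, 0.0403]
tcp_rot: [2.503, 1.899, -0.0]
wrist_force: [0.6, 0.4, 1.0]
width: -0.001
grip_force: 0.4
```

>>> {"op": "step_arm", "data": {
  "motion": [
    [0,-0.05,0,0,0],
    [0,-0.05,0,0,0]
  ]
}}

```text
time: 12.3
tool_pos: [0.5614, -0.0216, 0.0403]
tcp_rot: [2.503, 1.899, -0.0]
wrist_force: [-0.0, 0.3, 1.0]
width: -0.002
grip_force: 0.4
```

>>> {"op": "step_arm", "data": {
  "motion": [
    [0,-0.05,0,0,0],
    [0,-0.05,0,0,0]
  ]
}}

```text
time: 12.5
tool_pos: [0.5613, -0.022, 0.0403]
tcp_rot: [2.503, 1.899, -0.0]
wrist_force: [-0.1, 1.6, 0.5]
width: -0.002
grip_force: 0.4
```

>>> {"op": "step_arm", "data": {
  "motion": [
    [0,-0.05,0,0,0],
    [0,-0.05,0,0,0]
  ]
}}

```text
time: 12.7
tool_pos: [0.5612, -0.0225, 0.0403]
tcp_rot: [2.503, 1.899, -0.0]
wrist_force: [0.2, 0.6, 0.6]
width: 0.003
grip_force: 0.4
```

>>> {"op": "step_arm", "data": {
  "motion": [
    [0,-0.05,0,0,0],
    [0,-0.05,0,0,0]
  ]
}}

```text
time: 12.9
tool_pos: [0.561, -0.023, 0.0403]
tcp_rot: [2.503, 1.899, -0.0]
wrist_force: [-0.1, 1.5, 0.1]
width: 0.0
grip_force: 0.4
```

>>> {"op": "step_arm", "data": {
  "motion": [
    [0,-0.05,0,0,0],
    [0,-0.05,0,0,0]
  ]
}}

```text
time: 13.1
tool_pos: [0.5608, -0.0235, 0.0403]
tcp_rot: [2.503, 1.899, -0.0]
wrist_force: [-0.5, 0.5, 0.1]
width: -0.002
grip_force: 0.4
```

>>> {"op": "step_arm", "data": {
  "motion": [
    [0,-0.05,0,0,0],
    [0,-0.05,0,0,0]
  ]
}}

```text
time: 13.3
tool_pos: [0.5607, -0.024, 0.0403]
tcp_rot: [2.503, 1.899, -0.0]
wrist_force: [0.4, -0.0, 0.3]
width: -0.0
grip_force: 0.4
```

>>> {"op": "step_arm", "data": {
  "motion": [
    [0,-0.05,0,0,0],
    [0,-0.05,0,0,0]
  ]
}}

```text
time: 13.5
tool_pos: [0.5607, -0.0243, 0.0403]
tcp_rot: [-2.503, -1.898, -0.0]
wrist_force: [1.0, 1.8, 1.3]
width: 0.001
grip_force: 0.9
```

The push is growing, so the nose has met the block. I'll go on in finer steps.

>>> {"op": "step_arm", "data": {
  "motion": [
    [0,-0.03,0,0,0],
    [0,-0.03,0,0,0],
    [0,-0.03,0,0,0]
  ]
}}

```text
time: 13.8
tool_pos: [0.5607, -0.0243, 0.0403]
tcp_rot: [-2.503, -1.898, -0.001]
wrist_force: [1.7, 4.7, -0.1]
width: 0.001
grip_force: 2.1
```

>>> {"op": "step_arm", "data": {
  "motion": [
    [0,0,0,0,0],
    [0,0,0,0,0]
  ]
}}

```text
time: 14.0
tool_pos: [0.5607, -0.0244, 0.0403]
tcp_rot: [-2.503, -1.898, -0.001]
wrist_force: [0.8, 6.1, 0.2]
width: -0.002
grip_force: 2.6
```

>>> {"op": "step_arm", "data": {
  "motion": [
    [0,0,0,0,0]
  ]
}}

```text
time: 14.1
tool_pos: [0.5607, -0.0244, 0.0403]
tcp_rot: [-2.503, -1.898, -0.001]
wrist_force: [0.7, 5.5, 0.0]
width: -0.004
grip_force: 2.6
```

>>> {"op": "step_arm", "data": {
  "motion": [
    [0,0,0,0,0],
    [0,0.05,0,0,0],
    [0,0.2,0,0,0],
    [0,0.6,0,0,0],
    [0,1.5,0,0,0],
    [0,3,0,0,0],
    [0,5,0,-3,0],
    [0,8,0,-7,0],
    [0,12,0,-10,0],
    [0,16,0,-10,0],
    [0,20,0,-10,0],
    [0,20,0,-10,0],
    [0,20,0,-10,0]
  ]
}}

```text
time: 15.4
tool_pos: [0.6142, 0.1697, 0.14]
tcp_rot: [2.5, 1.902, -0.001]
wrist_force: [-0.6, -0.5, -0.2]
width: -0.001
grip_force: 0.0
```

```bash
python3 - <<'E'
from h import *
p,d=bot.read_camera("top"); p=np.clip(p.astype(float)*1.8,0,255).astype(np.uint8)
t=cv2.resize(p[172:222,258:333,::-1],None,fx=8,fy=8,interpolation=cv2.INTER_CUBIC)
q=bot.read_camera("scene")[0]
s=cv2.resize(q[145:210,190:265,::-1],(230,200),interpolation=cv2.INTER_CUBIC)
o=np.zeros((600,600,3),np.uint8); o[:400]=t; o[400:,:230]=s; cv2.imwrite("pics/t5.png",o)
E
```

```text
(no output)
```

View pics/t5.png

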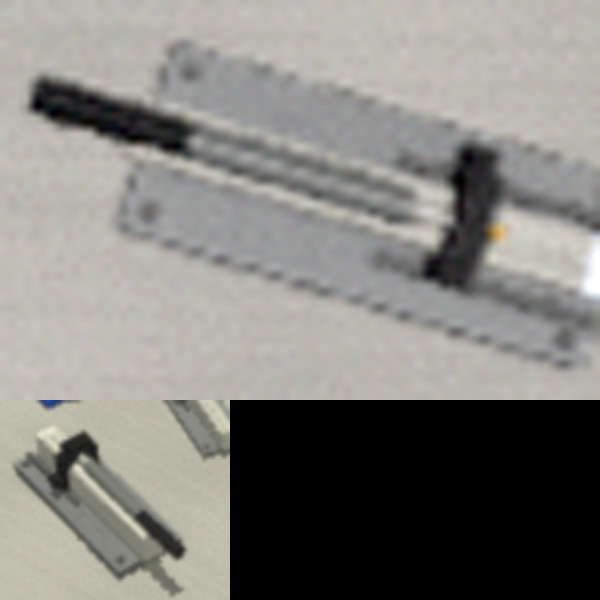

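The electrode is seated with its nose against the block at about (447,212). The block is at the same pixels as before the push (473,150 to 445,275), so it has not shifted. The arm is clear, so I hand in the job.

```bash
python3 -c "
from workcell import bot
print(bot.finish_job())"
```

```text
the job is handed in; nothing more can be done
None
```

I laid the electrode in the large grey cradle about 18 mm short of the block, slid it up and pressed at about 5–6 N, then left it with its nose touching; the block did not visibly move, and I handed the job in at about 15.5 s.

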